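Load the lens-tube magazine and hold its cover ready for the screws

ROBOT

A 6-joint arm with a two-finger parallel gripper is mounted at the origin on a cart in front of the work surface, level with it; the furniture and walls round the work are solid. World frame = base frame: x ahead of the robot, y to its left, z up, the work surface at z = 0. Lengths are in m, angles in rad, forces in N, time in s.
With the tool pointing down it reaches from about 0.225 to 0.725 m from the base axis. Payload 3.1 kg.
Tool frame: the origin (TCP) lies on the mounting face of the last link; the fingertips stand 173 mm ahead of it and the grasp point (between the pads) lies ahead of it (hold_point_z is the x of the grasp point in the tool frame, in m); x points along the fingers, y is the direction in which the jaws open and shut, and the axes are right-handed (so a half turn about x gives the same grasp; the last joint's range is limited). The gripper opens to 85 mm and grips with 20 to 120 N. Pads are 22 mm wide; open, the fingers measure 114 mm over their backs; the gripper's body (76 mm by 85 mm) begins 54 mm behind the grasp point. The pads swing forward as they close: fully open they stand 13 mm farther back than shut.
Start: joints at [-1.3, 0.048, 0.099, 1.622, 0, 1.443], TCP at [0.204, -0.484, 0.405] pointing down, gripper open.
Joint ranges: [-2.91, 2.91], [-0.99, 1.94], [-1.21, 1.42], [-2.12, 2.29], [-1.49, 1.47], [-3.14, 3.14]. Speed limits (rad/s): [2.79, 2.79, 3.14, 3.14, 3.14, 3.14].

INTERFACE

Orientations are given as a unit quaternion [x, y, z, w].
In Python, from bench import get_state, get_image, hand_in, hold_point_z gives the robot as it stands.
- The arm moves only by the shell command python3 -m handwheel 'ROWS'. ROWS is JSON, a list that holds one entry, the list of rows, each a list of 5 numbers: the closure, from 0 (fully open) to 1 (shut), then the shift along the world's x, y, z in mm, then the turn about the world's z in rad. In form: [[[claw, tx, ty, tz, roll], ...]]. A call has 1 to 5 rows; each row shifts and turns the commanded pose from where the row before left it; what a row does not reach is not made up. A row lasts 1/10 s, in which the tool goes at most 50 mm and 8.59 degrees, less where a joint would pass 70% of its speed; a pose out of reach is approached as far as the arm can. A call is refused whole if a number of a shift passes 50 or a number of a turn 0.15, either way. A call with a gripper value outside its range is refused whole. The fingers move at their own pace and stop on an object; the grip force is fixed at half the most. Time passes only in rows, so rows that do not move let the fingers close. It gives the time, the measured TCP pose, the force and the opening at its end, in the units of the state.
- get_state(): the state, without advancing time (a new reading comes with each control period).
- get_image(name): name is "side" or "top" or "wrist"; returns a dict with "color" (400x640x3 uint8, blue, green, red), "range_z" (400x640 float32, m along the optical axis (not along the pixel's ray), 0 where there is no reading), "intrinsics" (3x3 intrinsics, pixels), "rvec" (rotation vector, rad) and "tvec" (3), from world to camera coordinates, as OpenCV has them. Camera axes: x right, y down, z forward; pixel columns grow to the right and rows downward; lengths in m; the calibration is good to about 2 mm. The wrist camera is an equidistant fisheye: a pixel r from the principal point sees the ray r / f radians off the axis. A picture is of the moment at which its call begins.
- hand_in(): hands the job in, once; it reports no verdict.
The state is a dict: "clock": time; "joint_positions": joint angles; "joint_vel": joint speeds; "joint_efforts": joint torques, N m; "tool_pos": TCP position; "eef_rot": TCP orientation; "contact_force": force on the tool from outside, world axes, zero at the start; "ft_torque": the same for the moment, N m; "opening": finger opening in m.
Only numpy, scipy, OpenCV 4.12 (cv2) and the standard library are available. Lean on these libraries where they do the work, as an engineer would, in place of code of your own. Each camera call takes 0.05 s, during which the arm holds its last target. There are 200 camera calls.

TASK

Slide the two black lens tubes over the bench, one after the other and without lifting or tipping them, through the flared mouth of the grey magazine until they stand in single file between its rails, pushed fully home against the closed end. Then pick up the cover plate by its grip bar and hold it hovering level about 15 mm above the rails, turned so that each of its three holes is straight over its threaded hole, so that a colleague can lay in the gasket and start the screws; finish while still holding it there, touching neither rails nor tubes with it. Leave the bottles and the jar where they stand.

Things in the scene. Friction and masses are not known exactly. Their poses are not given: they have to be found in the camera images.
- magazine: Grey metal U-shaped magazine, bolted down; its place and yaw differ between starts. Origin on the bench at the centre of its 78 x 80 mm footprint, z up. Two rails (20 wide in x, 80 long in y, 30 mm high) stand at x = -39..-19 and +19..+39 mm. The 38 mm wide channel between them runs along y, is open above, with the bare bench as floor. Low lugs (18 x 34 x 11 mm) outside the rails at y = 0.
- mouth (a point): On the bench in the middle of the channel's open end, magazine (0, +40) mm. From here two guide plates, 22 mm high and 5 mm thick, flare outwards about 29 degrees from the rails to magazine y = +71 mm, where they stand about 70 mm apart.
- closed_end (a point): On the bench in the middle of the inner face of the 14 mm thick, 30 mm high wall that closes the channel, magazine (0, -26) mm. Tubes pushed home stand with their axes at about magazine y = -11 and +19 mm.
- thread0 (a point): Centre of a 10 mm threaded hole in the rail top, 30 mm above the bench, at magazine (-29, -28) mm, closed end.
- thread1 (a point): As thread0, at magazine (+29, -28) mm, closed end.
- thread2 (a point): As thread0, at magazine (+29, +28) mm, mouth end. There is no hole at (-29, +28).
- cover: Loose aluminium cover plate, 78 (x) x 80 (y) x 6 mm, about 0.16 kg, flat on the bench; origin under its centre, z up. On top an upright black grip bar, centred, 14 mm wide (x), 44 long (y), 6 to 36 mm above the underside. Three 11 mm holes in three corners; they match the threads when its axes are parallel to the magazine's (same yaw, not a half turn). At the start yaw is within 0.95 rad of that.
- hole0 (a point): Underside of the cover's hole at its (-29, -28) mm; belongs over thread0.
- hole1 (a point): Underside of the cover's hole at its (+29, -28) mm; belongs over thread1.
- hole2 (a point): Underside of the cover's hole at its (+29, +28) mm; belongs over thread2.
- tube_a: Black threaded lens tube standing on end, round, 30 mm diameter, 27 mm high, about 0.06 kg; origin at the centre of its underside. Stands loose on the bench some 12 to 17 cm in front of the magazine's centre on the mouth side (+y of the magazine), to the -x side of the channel's axis.
- tube_b: A second, equal lens tube (30 mm diameter, 27 mm high), on the +x side of the channel's axis. Either tube may go in first.
- amber: Bystander: amber glass bottle with black cap, 33 mm diameter, 81 mm high, origin under its centre. Leave alone.
- dropper: Bystander: white squeeze bottle with needle nozzle, 40 mm diameter, 104 mm high, origin under its centre. Leave alone.
- jar: Bystander: clear jar on a black cap, 48 mm diameter, 69 mm high, origin under its centre. Leave alone.
There are look-alikes about, which are no part of the job. Leave any blue or purple look-alike of the tube_a alone.

How it is judged:
By the outcome, as a careful person would: the job done as asked, in the order asked, and still so for the second after the job is handed in, while the arm keeps its last pose, push and grip.
It also fails if it takes over 72 s, if anything falls off the work surface, if the arm or the gripper's body presses on something with over 40 N, if the wrist force passes 120 N, or if a joint passes its speed limit or range.

## Working session

There is one attempt and no reset: what is moved stays moved. The work goes in short steps, Python scripts to look and compute and a shell command to move; the robot and the scene stay as the last step left them, time stands still between calls to the robot, and variables do not carry over. Pictures are saved under pics/ and viewed, about 8 in all and at most 12, crops included, and the job is handed in when it is done.

```bash
ls; mkdir -p pics; cat > h.py <<'E'
import numpy as np, cv2
from bench import *
def cam(n):
    g=get_image(n); R=cv2.Rodrigues(np.array(g["rvec"],float))[0]; return g,np.array(g["intrinsics"]),R,np.array(g["tvec"]).reshape(3)
def toworld(g,K,R,t,u,v,z=None):
    d=np.array([(u-K[0,2])/K[0,0],(v-K[1,2])/K[1,1],1.])
    if z is None: return R.T@(d*g["range_z"][int(round(v)),int(round(u))]-t)
    c=-R.T@t; w=R.T@d; return c+w*(z-c[2])/w[2]
def cloud(g,K,R,t):
    v,u=np.mgrid[:400,:640]; Z=g["range_z"]; P=np.stack([(u-K[0,2])/K[0,0]*Z,(v-K[1,2])/K[1,1]*Z,Z],-1)
    return (P-t)@R
E
python3 - <<'E'
from h import *
s=get_state(); print({k:np.round(v,3) for k,v in s.items()}, hold_point_z)
for n in("top","side"):
    g,K,R,t=cam(n); cv2.imwrite(f"pics/{n}0.png",g["color"]); print(n,K.round(1).tolist(),(-R.T@t).round(3),R[2].round(2)); np.savez(f"{n}0.npz",c=g["color"],z=g["range_z"],K=K,R=R,t=t)
E
```

```text
pics
{'clock': np.float64(0.0), 'joint_positions': array([-1.3  ,  0.049,  0.098,  1.622,  0.   ,  1.443]), 'joint_vel': array([-0.002,  0.001, -0.   , -0.   , -0.001,  0.   ]), 'joint_efforts': array([ 0.0000e+00, -3.3879e+01,  3.2001e+01,  2.0000e-02, -0.0000e+00,
       -0.0000e+00]), 'tool_pos': array([ 0.204, -0.484,  0.404]), 'eef_rot': array([-0.693, -0.141,  0.693, -0.139]), 'contact_force': array([ 0.54 , -1.051,  0.596]), 'ft_torque': array([-0.   ,  0.005,  0.002]), 'opening': np.float64(0.085)} 0.1547
top [[402.4, 0.0, 319.4], [0.0, 402.4, 201.4], [0.0, 0.0, 1.0]] [0.385 0.09  0.98 ] [ 0.16  0.01 -0.99]
side [[470.1, 0.0, 321.5], [0.0, 470.1, 199.2], [0.0, 0.0, 1.0]] [-0.022  1.047  0.741] [ 0.44 -0.72 -0.53]
```

View pics/top0.png

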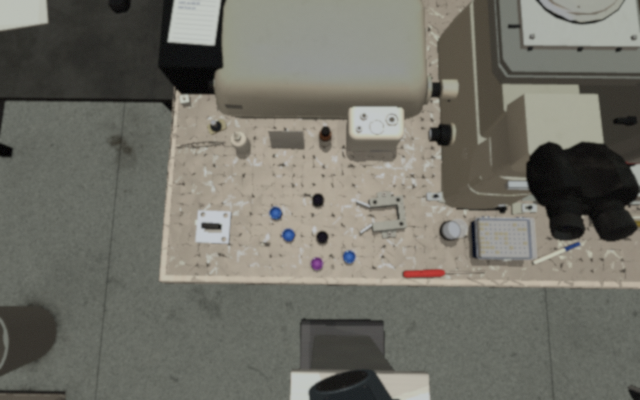

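View pics/side0.png

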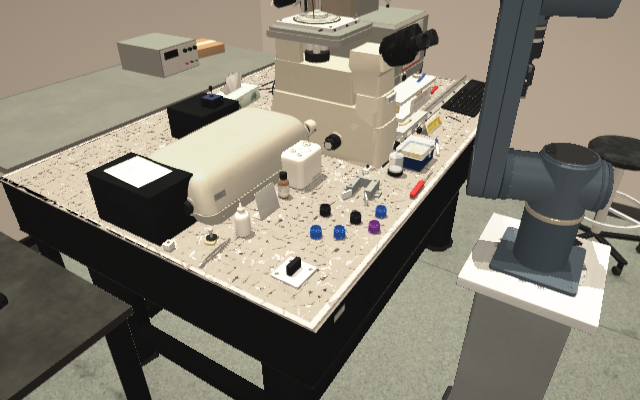

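The top view shows the black tubes at (318,200) and (322,237), and the magazine at (385,215) with its mouth to the left (+y). The cover is at (212,227), and the blue and purple look-alikes are further left and below. The side view agrees.

```bash
python3 - <<'E'
from h import *
d=np.load("top0.npz"); g={"range_z":d["z"]};K,R,t=d["K"],d["R"],d["t"]; c=d["c"].astype(int)
P=cloud(g,K,R,t); br=c.max(2)
def px(u,v,z): return toworld(g,K,R,t,u,v,z)
for n,(u,v) in dict(A=(318,200),B=(322,237)).items():
    w=(br[v-9:v+10,u-9:u+10]<75); y,x=np.nonzero(w); uu,vv=x.mean()+u-9,y.mean()+v-9
    print(n,w.sum(),round(uu,1),round(vv,1),px(uu,vv,.016).round(4),P[v,u].round(4))
for n,(u,v) in dict(b1=(276,213),b2=(288,235),b3=(349,257),pu=(317,264),amber=(326,133),drop=(240,140),jar=(451,230)).items(): print(n,px(u,v,.02).round(3),P[v,u].round(3))
# cover
s=np.s_[200:255,185:240]; w=(c[s].min(2)>190).astype(np.uint8); 
w=cv2.morphologyEx(w,cv2.MORPH_OPEN,np.ones((3,3)));n,l,st,ce=cv2.connectedComponentsWithStats(w);i=1+st[1:,4].argmax()
y,x=np.nonzero(l==i); q=np.array([px(a+185,b+200,.006)[:2] for a,b in zip(x,y)],np.float32); print("cover",st[i],cv2.minAreaRect(q*1000))
w=br[s]<70; y,x=np.nonzero(w); q=np.array([px(a+185,b+200,.036)[:2] for a,b in zip(x,y)],np.float32);print("bar",cv2.minAreaRect(q*1000),q.mean(0))
# magazine
s=np.s_[185:245,345:425]; p=P[s].reshape(-1,3); p=p[(p[:,2]>.024)&(p[:,2]<.036)]; print("mag",len(p),cv2.minAreaRect((p[:,:2]*1000).astype(np.float32)),np.median(p[:,2]))
a=cv2.resize(d["c"][185:245,345:425],None,fx=8,fy=8,interpolation=cv2.INTER_CUBIC)
b=cv2.resize(d["c"][200:255,185:240],None,fx=7,fy=7,interpolation=cv2.INTER_CUBIC); b=b[:, :160] if 0 else b
im=np.zeros((480+0,640,3),np.uint8); im[:]=a; cv2.imwrite("pics/mag.png",im)
E
```

```text
A 107 317.4 200.0 [0.5487 0.103  0.016 ] [0.5491 0.1015 0.0145]
B 101 321.8 237.3 [0.4585 0.0911 0.016 ] [0.4591 0.0906 0.0159]
b1 [0.515 0.202 0.02 ] [0.515 0.203 0.017]
b2 [0.462 0.172 0.02 ] [0.463 0.172 0.016]
b3 [0.412 0.026 0.02 ] [0.413 0.026 0.017]
pu [0.395 0.102 0.02 ] [0.395 0.102 0.018]
amber [0.718 0.084 0.02 ] [0.696 0.085 0.081]
drop [0.697 0.298 0.02 ] [0.682 0.288 0.066]
jar [ 0.48  -0.217  0.02 ] [ 0.475 -0.2    0.072]
cover [ 12  12  32  24 271] ((496.5208740234375, 351.80902099609375), (80.91893768310547, 48.68229675292969), 68.98782348632812)
bar ((479.7747802734375, 352.6790466308594), (9.46733283996582, 42.724853515625), 0.8001275062561035) [0.47974825 0.3522748 ]
mag 661 ((516.50146484375, -49.866634368896484), (78.26907348632812, 110.07591247558594), 6.757418632507324) 0.03117838129020871
```

View pics/mag.png

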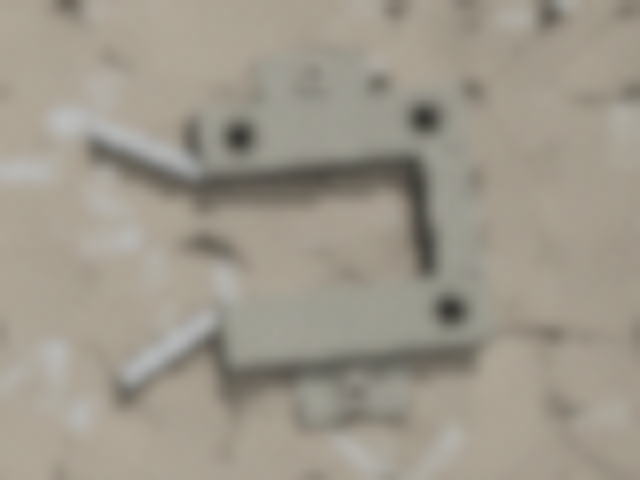

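The enlarged crop shows the thread holes at T2 (238,136), T1 (424,117) and T0 (452,310), with the flares on the left (+y). I'll fit the magazine pose from these.

```bash
cat >> h.py <<'E'
from scipy.spatial.transform import Rotation as Ro
def fit2(L,W):
    L=np.array(L);W=np.array(W);l=L-L.mean(0);w=W-W.mean(0)
    a=np.arctan2((l[:,0]*w[:,1]-l[:,1]*w[:,0]).sum(),(l*w).sum()); r=np.array([[np.cos(a),-np.sin(a)],[np.sin(a),np.cos(a)]])
    o=W.mean(0)-r@L.mean(0); return o,a,r,np.linalg.norm(W-(L@r.T+o),axis=1)
HL=np.array([[-29,-28],[29,-28],[29,28]])/1000
def tool():
    s=get_state(); M=Ro.from_quat(s["eef_rot"]).as_matrix(); return s,np.array(s["tool_pos"]),M,np.arctan2(M[1,1],M[0,1])
E
python3 - <<'E'
from h import *
d=np.load("top0.npz"); g={"range_z":d["z"]};K,R,t=d["K"],d["R"],d["t"]
W=[toworld(g,K,R,t,345+(x+.5)/8-.5,185+(y+.5)/8-.5,.03)[:2] for x,y in((452,310),(424,117),(238,136))]
o,a,r,e=fit2(HL,W); print("mag",o.round(4),a,e.round(4))
for n,p in dict(A=(.5487,.103),B=(.4585,.0911)).items(): print(n,"in mag",((np.array(p)-o)@r).round(4))
for y in(.16,.11,.09,.071,.04,.019,-.011): print(y,(o+r@[0,y]).round(4))
s,p,M,y=tool(); print("tool",p,M.round(3).tolist(),"yaw of y axis",y, "turn to mag y:",((a+np.pi/2-y+np.pi/2)%np.pi)-np.pi/2)
E
```

```text
mag [ 0.5188 -0.0648] 0.11952095232945921 [0.0004 0.0001 0.0003]
A in mag [0.0497 0.163 ]
B in mag [-0.0413  0.162 ]
0.16 [0.4997 0.0941]
0.11 [0.5057 0.0444]
0.09 [0.5081 0.0246]
0.071 [0.5103 0.0057]
0.04 [ 0.514  -0.0251]
0.019 [ 0.5165 -0.0459]
-0.011 [ 0.5201 -0.0757]
tool [ 0.2038069  -0.48362575  0.40361626] [[-0.001, 0.388, -0.922], [0.002, -0.922, -0.388], [-1.0, -0.002, -0.0]] yaw of y axis -1.1719873871510755 turn to mag y: -0.2792879873143619
```

```bash
python3 -m handwheel '[[[0.4,16,40,0,-0.07],[0.4,18,40,0,-0.07],[0.4,18,40,0,-0.07],[0.4,18,40,0,-0.07],[0.4,18,40,0,0]]]'
python3 -m handwheel '[[[0.4,18,40,0,0],[0.4,18,40,0,0],[0.4,18,40,0,0],[0.4,18,40,0,0],[0.4,18,40,0,0]]]'
python3 -m handwheel '[[[0.4,18,40,-40,0],[0.4,18,40,-40,0],[0.4,18,40,-40,0],[0.4,8,40,0,0],[0.4,0,0,0,0]]]'
python3 - <<'E'
from h import *
s,p,M,y=tool(); print(p,y,s["joint_positions"],s["opening"])
g=get_image("wrist"); cv2.imwrite("pics/w1.png",g["color"]); print(g["intrinsics"])
E
```

```text
clock: 0.6
tool_pos: [0.2921, -0.2821, 0.4041]
eef_rot: [-0.706, -0.042, 0.706, -0.041]
contact_force: [1.5, 0.3, 0.4]
opening: 0.0512
clock: 1.1
tool_pos: [0.382, -0.082, 0.4044]
eef_rot: [-0.706, -0.042, 0.706, -0.042]
contact_force: [1.2, -0.8, -0.1]
opening: 0.051
clock: 1.6
tool_pos: [0.4347, 0.0609, 0.3012]
eef_rot: [-0.704, -0.045, 0.707, -0.044]
contact_force: [0.2, -1.5, -0.0]
opening: 0.0515
[0.43467657 0.0609374  0.30123738] -1.4453090717462753 [-1.43876245e-02 -1.73549638e-01 -3.17126116e-01  1.43167907e+00
  2.00731446e-03  3.00170790e+00] 0.051528938151600055
[[309.70691629   0.         314.30649873]
 [  0.         309.70691629 194.03065371]
 [  0.           0.           1.        ]]
```

View pics/w1.png

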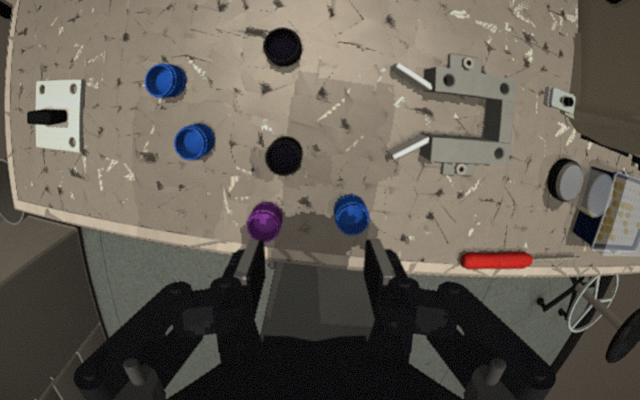

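The wrist view shows black tube B at (284,155), black tube A at (282,46), the cover at (58,117) and the magazine at (465,115). Joint 6 is close to its limit, so I'll use the half-turn equivalent grasp.

```bash
for i in 1 2 3; do :; done
python3 -m handwheel '[[[0.4,5,6,0,0.14],[0.4,5,6,0,0.14],[0.4,5,6,0,0.14],[0.4,5,6,0,0.14],[0.4,4,6,0,0.14]]]' >/dev/null
python3 -m handwheel '[[[0.4,0,0,0,0.14],[0.4,0,0,0,0.14],[0.4,0,0,0,0.14],[0.4,0,0,0,0.14],[0.4,0,0,0,0.14]]]' >/dev/null
python3 -m handwheel '[[[0.4,0,0,0,0.14],[0.4,0,0,0,0.14],[0.4,0,0,0,0.14],[0.4,0,0,0,0.14],[0.4,0,0,0,0.14]]]' >/dev/null
python3 -m handwheel '[[[0.4,0,0,0,0.14],[0.4,0,0,0,0.14],[0.4,0,0,0,0.14],[0.4,0,0,0,0.14],[0.4,0,0,0,0.14]]]' >/dev/null
python3 -m handwheel '[[[0.4,0,0,0,0.14],[0.4,0,0,0,0.14],[0.4,0,0,0,0.06],[0.4,0,0,0,0],[0.4,0,0,0,0]]]'
python3 - <<'E'
from h import *
s,p,M,y=tool(); print(p,y,s["joint_positions"],M[:,0])
E
```

```text
clock: 4.15
tool_pos: [0.4594, 0.0863, 0.304]
eef_rot: [-0.041, 0.706, 0.04, 0.706]
contact_force: [0.0, -0.1, -0.5]
opening: 0.0515
[0.45942092 0.08633664 0.30401053] 1.6851188124353937 [ 4.22514868e-02 -1.01442896e-01 -2.47133116e-01  1.42456823e+00
 -3.23130770e-04 -7.20711784e-02] [ 5.51040257e-04 -3.00123269e-04 -9.99999803e-01]
```

```bash
python3 -m handwheel '[[[0.4,-1,5,-40,0.005],[0.4,0,0,-40,0],[0.4,0,0,-30,0],[0.4,0,0,-15,0],[0.4,0,0,0,0]]]'
python3 -m handwheel '[[[0.8,0,0,0,0],[0.8,0,0,0,0],[0.8,0,0,0,0],[0.8,0,0,0,0]]]'
python3 - <<'E'
from h import *
s,p,M,y=tool(); print(p,y)
o=np.array([.5188,-.0648]); a=.1195; r=np.array([[np.cos(a),-np.sin(a)],[np.sin(a),np.cos(a)]])
for q in(.162,.110,.08,.055,.04): print(q,((o+r@[0,q]-p[:2])*1000).round(1))
E
```

```text
clock: 4.65
tool_pos: [0.4564, 0.0918, 0.1756]
eef_rot: [-0.043, 0.708, 0.043, 0.704]
contact_force: [-0.0, -0.6, 0.6]
opening: 0.0512
clock: 5.05
tool_pos: [0.4593, 0.0923, 0.1803]
eef_rot: [-0.043, 0.705, 0.043, 0.707]
contact_force: [0.6, 0.4, 3.6]
opening: 0.0283
[0.45933092 0.09229206 0.1803044 ] 1.6928359140203588
0.162 [40.2  3.8]
0.11 [ 46.4 -47.9]
0.08 [ 49.9 -77.7]
0.055 [  52.9 -102.5]
0.04 [  54.7 -117.4]
```

```bash
python3 - <<'E'
from h import *
g=get_image("wrist"); cv2.imwrite("pics/w2.png",g["color"])
E
```

```text
(no output)
```

View pics/w2.png

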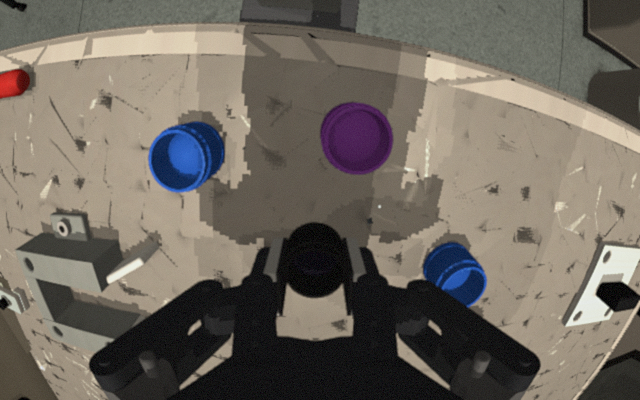

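The tube sits between the pads at (314,258) and is clear of the look-alikes. I'll slide it along the bench onto the channel axis, then into the mouth.

```bash
python3 -m handwheel '[[[0.8,10,0,0,0],[0.8,12,0,0,0],[0.8,12,-8,0,0],[0.8,8,-15,0,0],[0.8,4,-15,0,0]]]'
python3 -m handwheel '[[[0.8,0,-10,0,0],[0.8,0,0,0,0],[0.8,0,0,0,0]]]'
cat > pos.py <<'E'
from h import *
s,p,M,y=tool()
o=np.array([.5188,-.0648]); a=.1195; r=np.array([[np.cos(a),-np.sin(a)],[np.sin(a),np.cos(a)]])
print("mag xy",((p[:2]-o)@r*1000).round(1),"z",p[2].round(4),"yawerr",round(y-a-np.pi/2,3),"F",np.round(s["contact_force"],1),"open",round(s["opening"],4))
E
python3 pos.py
```

```text
clock: 5.6
tool_pos: [0.5056, 0.0549, 0.1803]
eef_rot: [-0.043, 0.705, 0.045, 0.707]
contact_force: [-0.5, 4.5, 5.6]
opening: 0.0281
clock: 5.9
tool_pos: [0.5056, 0.0435, 0.1803]
eef_rot: [-0.043, 0.704, 0.042, 0.707]
contact_force: [0.7, -0.6, 5.3]
opening: 0.028
mag xy [ -0.2 109.1] z 0.1803 yawerr 0.002 F [ 0.7 -0.6  5.3] open 0.028
```

```bash
python3 -m handwheel '[[[0.8,1.2,-10,0,0],[0.8,1.2,-10,0,0],[0.8,1.2,-10,0,0],[0.8,1.2,-10,0,0],[0.8,0,0,0,0]]]'
python3 pos.py
python3 - <<'E'
from h import *
g=get_image("wrist"); c=get_image("top")["color"]
cv2.imwrite("pics/w3.png",np.hstack([cv2.resize(g["color"],(480,300)),cv2.resize(c[180:260,340:425],(319,300))]))
E
```

```text
clock: 6.4
tool_pos: [0.51, 0.0038, 0.1803]
eef_rot: [-0.043, 0.705, 0.043, 0.707]
contact_force: [0.0, 1.5, 7.3]
opening: 0.0282
mag xy [-0.6 69.2] z 0.1803 yawerr 0.002 F [0.  1.5 7.3] open 0.0282
```

View pics/w3.png

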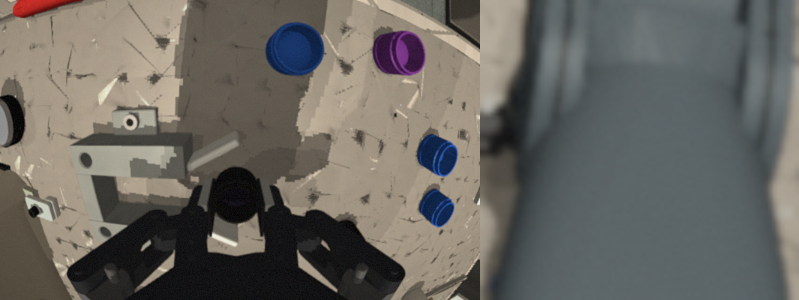

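The left (wrist) half shows the tube between the pads at (236,193), just outside the mouth and centred on the flares. The right half is hidden by the arm.

```bash
python3 -m handwheel '[[[0.8,1.2,-9,0,0],[0.8,1.2,-8,0,0],[0.8,0,0,0,0],[0.5,0,0,0,0],[0.5,0,0,0,0]]]'
python3 pos.py
python3 -m handwheel '[[[0.5,0,0,30,0],[0.5,0,0,25,0],[1,-2,18,0,0],[1,-2.4,20,0,0],[1,0,0,0,0]]]'
python3 -m handwheel '[[[1,0,0,0,0],[1,0,0,0,0],[1,0,0,-15,0],[1,0,0,-15,0],[1,0,0,0,0]]]'
python3 pos.py
python3 -m handwheel '[[[1,0,0,-15,0],[1,0,0,-8,0],[1,0,0,0,0]]]'
python3 pos.py
```

```text
clock: 7.0
tool_pos: [0.511, -0.0129, 0.1781]
eef_rot: [-0.043, 0.706, 0.043, 0.705]
contact_force: [-0.7, -0.5, -0.4]
opening: 0.0422
mag xy [-1.5 52.4] z 0.1781 yawerr 0.002 F [-0.7 -0.5 -0.4] open 0.0422
clock: 7.5
tool_pos: [0.5064, 0.0267, 0.2331]
eef_rot: [-0.044, 0.706, 0.044, 0.705]
contact_force: [-0.3, -0.5, 0.1]
opening: 0.0006
clock: 8.0
tool_pos: [0.5058, 0.0247, 0.201]
eef_rot: [-0.043, 0.708, 0.043, 0.704]
contact_force: [0.1, 0.3, 0.1]
opening: -0.0001
mag xy [-2.3 90.4] z 0.201 yawerr 0.002 F [0.1 0.3 0.1] open -0.0001
clock: 8.3
tool_pos: [0.5064, 0.025, 0.1795]
eef_rot: [-0.043, 0.707, 0.043, 0.705]
contact_force: [-0.8, -0.6, -0.1]
opening: -0.0002
mag xy [-1.6 90.6] z 0.1795 yawerr 0.002 F [-0.8 -0.6 -0.1] open -0.0002
```

```bash
python3 -m handwheel '[[[1,2,-8,0,0],[1,1.8,-12,0,0],[1,1.4,-12,0,0],[1,1.4,-12,0,0],[1,0,0,0,0]]]'
python3 pos.py
python3 -m handwheel '[[[1,1,-8,0,0],[1,1,-6,0,0],[1,0,0,0,0]]]'
python3 pos.py
python3 - <<'E'
from h import *
g=get_image("wrist"); cv2.imwrite("pics/w4.png",g["color"])
E
```

```text
clock: 8.8
tool_pos: [0.5142, -0.0207, 0.1811]
eef_rot: [-0.043, 0.705, 0.042, 0.706]
contact_force: [-0.5, -0.4, -1.4]
opening: 0.0001
mag xy [ 0.7 44.3] z 0.1811 yawerr -0.0 F [-0.5 -0.4 -1.4] open 0.0001
clock: 9.1
tool_pos: [0.5159, -0.0334, 0.1807]
eef_rot: [-0.043, 0.706, 0.043, 0.706]
contact_force: [-0.6, 0.2, 0.1]
opening: -0.0003
mag xy [ 0.8 31.5] z 0.1807 yawerr 0.002 F [-0.6  0.2  0.1] open -0.0003
```

View pics/w4.png

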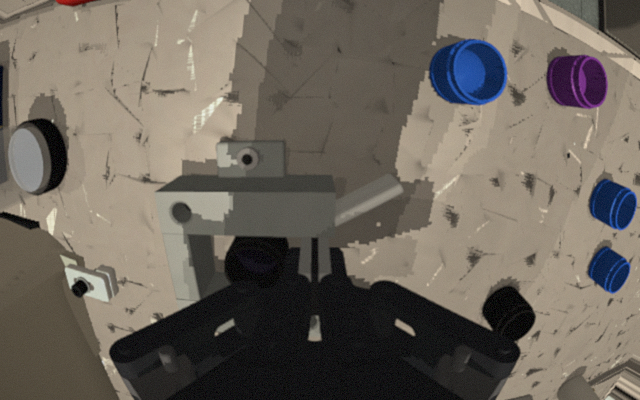

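The wrist view shows the first tube inside the channel at (257,262), with a small gap left to the end wall. Tube A is at (508,312). I'll push a little further and then fetch tube A.

```bash
python3 -m handwheel '[[[1,1,-5,0,0],[1,0.6,-4,0,0],[1,0,0,0,0]]]'
python3 pos.py
python3 -m handwheel '[[[1,0,5,10,0],[1,0,0,35,0],[1,0,0,35,0],[0.4,8,40,0,0],[0.4,8,40,0,0]]]' >/dev/null
python3 -m handwheel '[[[0.4,8,40,0,0],[0.4,7,18,0,0],[0.4,0,0,0,0]]]'
python3 -m handwheel '[[[0.4,0,0,0,0]]]'
python3 pos.py
python3 - <<'E'
from h import *
g=get_image("wrist"); cv2.imwrite("pics/w5.png",g["color"])
K=np.array(g["intrinsics"]);R=cv2.Rodrigues(np.array(g["rvec"],float))[0];t=np.array(g["tvec"]).reshape(3)
c=g["color"].max(2); s=c[150:330,250:390]
s,p,M,y=tool(); print(p)
# project expected tube centre
for w in((.5487,.103,.027),(p[0],p[1],.01)):
    q=R@np.array(w)+t; th=np.arctan2(np.hypot(*q[:2]),q[2]); d=q[:2]/np.hypot(*q[:2]); print(K[0,0]*th*d+K[:2,2])
E
```

```text
clock: 9.45
tool_pos: [0.5174, -0.0421, 0.1806]
eef_rot: [-0.043, 0.706, 0.043, 0.706]
contact_force: [0.1, -1.1, 1.0]
opening: -0.0002
mag xy [ 1.3 22.7] z 0.1806 yawerr 0.002 F [ 0.1 -1.1  1. ] open -0.0002
clock: 10.25
tool_pos: [0.5487, 0.1042, 0.2616]
eef_rot: [-0.044, 0.705, 0.045, 0.706]
contact_force: [0.4, -0.4, -0.6]
opening: 0.0516
clock: 10.35
tool_pos: [0.5482, 0.1018, 0.2611]
eef_rot: [-0.044, 0.706, 0.043, 0.706]
contact_force: [0.3, 0.1, 0.4]
opening: 0.0515
mag xy [ 49.1 161.9] z 0.2611 yawerr 0.004 F [0.3 0.1 0.4] open 0.0515
[0.54814771 0.10113339 0.26100907]
[316.84156532 212.59141573]
[314.31480391 203.52941536]
```

View pics/w5.png

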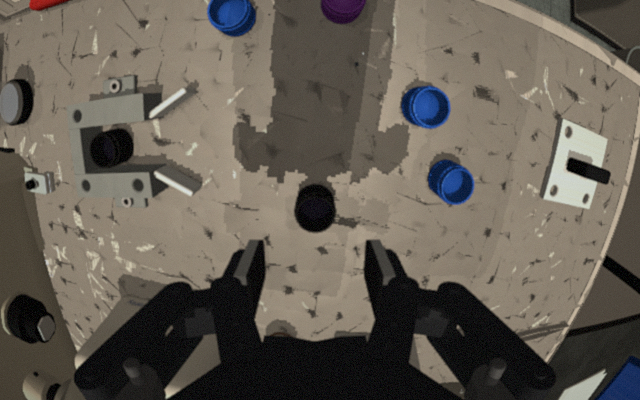

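Tube A is centred between the open fingers at (315,207). The first tube is near the closed end at (111,148), and the cover is at (575,163). I'll lower and grip tube A.

```bash
python3 -m handwheel '[[[0.4,0,1,-35,0],[0.4,0,0,-30,0],[0.4,0,0,-15,0],[0.4,0,0,-1,0],[0.4,0,0,0,0]]]'
python3 -m handwheel '[[[0.8,0,0,0,0],[0.8,0,0,0,0],[0.8,0,0,0,0],[0.8,0,0,0,0]]]'
python3 pos.py
python3 -m handwheel '[[[0.8,-10,-4,0,0],[0.8,-12,-12,0,0],[0.8,-12,-14,0,0],[0.8,-9,-14,0,0],[0.8,0,-13,0,0]]]'
python3 -m handwheel '[[[0.8,0,0,0,0],[0.8,0,0,0,0]]]'
python3 pos.py
```

```text
clock: 10.9
tool_pos: [0.5484, 0.1017, 0.1801]
eef_rot: [-0.043, 0.706, 0.043, 0.706]
contact_force: [1.1, 0.2, 0.5]
opening: 0.0514
clock: 11.3
tool_pos: [0.5496, 0.1023, 0.1821]
eef_rot: [-0.043, 0.704, 0.043, 0.707]
contact_force: [-0.8, 0.3, 5.8]
opening: 0.0266
mag xy [ 50.5 162.2] z 0.1821 yawerr 0.003 F [-0.8  0.3  5.8] open 0.0266
clock: 11.8
tool_pos: [0.5058, 0.046, 0.1821]
eef_rot: [-0.042, 0.704, 0.045, 0.707]
contact_force: [-0.5, 4.6, 7.6]
opening: 0.0273
clock: 12.0
tool_pos: [0.5061, 0.0449, 0.1821]
eef_rot: [-0.043, 0.705, 0.043, 0.707]
contact_force: [-1.5, 0.2, 9.2]
opening: 0.0269
mag xy [  0.5 110.4] z 0.1821 yawerr 0.002 F [-1.5  0.2  9.2] open 0.0269
```

```bash
python3 -m handwheel '[[[0.8,1,-10,0,0],[0.8,1,-10,0,0],[0.8,1,-10,0,0],[0.8,1,-10,0,0],[0.8,1,-8,0,0]]]'
python3 -m handwheel '[[[0.8,1,-8,0,0],[0.8,0,0,0,0],[0.5,0,0,0,0],[0.5,0,0,0,0]]]'
python3 pos.py
python3 -m handwheel '[[[0.5,0,0,30,0],[0.5,0,0,25,0],[1,-2,18,0,0],[1,-2,20,0,0],[1,0,0,0,0]]]' >/dev/null
python3 -m handwheel '[[[1,0,0,0,0],[1,0,0,0,0],[1,0,0,-25,0],[1,0,0,-25,0],[1,0,0,-5,0]]]' >/dev/null
python3 -m handwheel '[[[1,0,0,0,0],[1,0,0,0,0]]]'
python3 pos.py
python3 - <<'E'
from h import *
g=get_image("wrist"); cv2.imwrite("pics/w6.png",g["color"])
E
```

```text
clock: 12.5
tool_pos: [0.5114, -0.0019, 0.1821]
eef_rot: [-0.042, 0.704, 0.045, 0.707]
contact_force: [-0.8, 5.5, 9.2]
opening: 0.0269
clock: 12.9
tool_pos: [0.5111, -0.0109, 0.1795]
eef_rot: [-0.043, 0.706, 0.043, 0.706]
contact_force: [0.8, -0.0, 0.4]
opening: 0.0428
mag xy [-1.3 54.5] z 0.1795 yawerr 0.003 F [ 0.8 -0.   0.4] open 0.0428
clock: 14.1
tool_pos: [0.5078, 0.0269, 0.1805]
eef_rot: [-0.043, 0.705, 0.043, 0.706]
contact_force: [-0.4, 0.2, 0.6]
opening: -0.0
mag xy [ 0.  92.4] z 0.1805 yawerr 0.002 F [-0.4  0.2  0.6] open -0.0
```

View pics/w6.png

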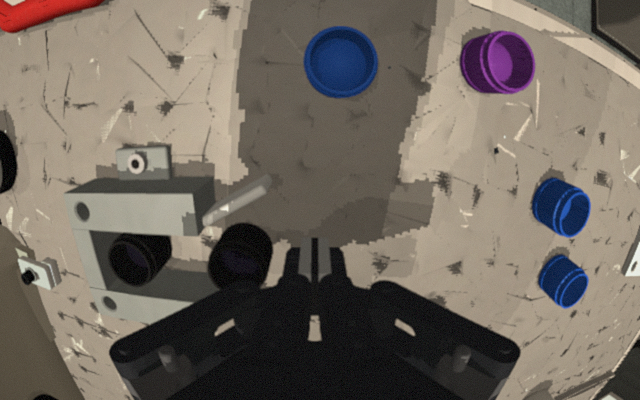

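Tube 2 stands at the mouth at (240,255), upright, and tube 1 is in the channel at (140,257). Next I push tube 2 in while watching the force.

```bash
python3 -m handwheel '[[[1,1,-8,0,0],[1,1.2,-10,0,0],[1,1.2,-10,0,0],[1,1.2,-8,0,0],[1,0,0,0,0]]]'
python3 pos.py
python3 -m handwheel '[[[1,0.4,-3,0,0],[1,0,0,0,0]]]'
python3 pos.py
python3 -m handwheel '[[[1,0.4,-2,0,0],[1,0,0,0,0]]]'
python3 pos.py
```

```text
clock: 14.65
tool_pos: [0.5122, -0.0102, 0.1798]
eef_rot: [-0.043, 0.706, 0.042, 0.706]
contact_force: [-0.1, -0.4, 0.6]
opening: 0.0001
mag xy [-0. 55.] z 0.1798 yawerr 0.001 F [-0.1 -0.4  0.6] open 0.0001
clock: 14.85
tool_pos: [0.5122, -0.012, 0.1795]
eef_rot: [-0.043, 0.706, 0.043, 0.706]
contact_force: [0.8, -0.4, 0.5]
opening: -0.0002
mag xy [-0.2 53.2] z 0.1795 yawerr 0.002 F [ 0.8 -0.4  0.5] open -0.0002
clock: 15.05
tool_pos: [0.5127, -0.0137, 0.1795]
eef_rot: [-0.043, 0.706, 0.043, 0.706]
contact_force: [-1.0, -0.3, -1.3]
opening: -0.0003
mag xy [-0.  51.5] z 0.1795 yawerr 0.003 F [-1.  -0.3 -1.3] open -0.0003
```

```bash
for k in 1; do :; done
python3 -m handwheel '[[[1,0.4,-3,0,0],[1,0,0,0,0]]]' | grep -E "pos|force"
python3 -m handwheel '[[[1,0.4,-3,0,0],[1,0,0,0,0]]]' | grep -E "pos|force"
python3 -m handwheel '[[[1,0.3,-2,0,0],[1,0,0,0,0]]]' | grep -E "pos|force"
python3 pos.py
```

```text
tool_pos: [0.5131, -0.0168, 0.1796]
contact_force: [-0.1, -0.1, 0.1]
tool_pos: [0.5134, -0.0193, 0.1796]
contact_force: [-0.5, 4.6, 1.4]
tool_pos: [0.5135, -0.0202, 0.1797]
contact_force: [-1.4, 8.8, 2.7]
mag xy [ 0. 45.] z 0.1797 yawerr 0.004 F [-1.4  8.8  2.7] open 0.0003
```

The force rises at finger y≈46 mm, which matches the tubes being home (rear of tube 2 at +34). One firm nudge, then back off and move over the cover.

```bash
python3 -m handwheel '[[[1,0.3,-2,0,0],[1,0,0,0,0]]]' | grep -E "pos|force"
python3 -m handwheel '[[[1,-0.5,6,0,0],[1,0,3,0,0],[1,0,0,40,0],[1,0,0,40,0],[1,0,0,40,0]]]' >/dev/null
python3 -m handwheel '[[[0.5,0,30,0,-0.14],[0.5,-4,35,0,-0.14],[0.5,-4,35,0,-0.14],[0.5,-4,35,0,-0.14],[0.5,-4,35,0,-0.14]]]' >/dev/null
python3 -m handwheel '[[[0.5,-4,35,0,-0.14],[0.5,-4,35,0,-0.14],[0.5,-4,35,0,-0.14],[0.5,-4,35,0,-0.14],[0.5,-4,35,0,-0.14]]]' >/dev/null
python3 -m handwheel '[[[0.5,0,12,0,-0.14],[0.5,0,0,0,-0.14],[0.5,0,0,0,0],[0.5,0,0,0,0]]]'
python3 - <<'E'
from h import *
s,p,M,y=tool(); print(p,y,s["joint_positions"].round(2) if hasattr(s["joint_positions"],"round") else s["joint_positions"])
g=get_image("wrist"); c=get_image("top"); np.savez("w7.npz",c=g["color"],z=g["range_z"],K=g["intrinsics"],rv=g["rvec"],t=g["tvec"],top=c["color"])
cv2.imwrite("pics/w7.png",np.hstack([g["color"][:, :],cv2.resize(c["color"][185:245,345:425],(150,112))[:, :]] ) if 0 else np.vstack([g["color"],np.hstack([cv2.resize(c["color"][185:245,345:425],(266,200),interpolation=cv2.INTER_CUBIC),np.zeros((200,374,3),np.uint8)])]))
E
```

```text
tool_pos: [0.5135, -0.021, 0.1798]
contact_force: [-3.1, 12.5, 4.7]
clock: 17.75
tool_pos: [0.4779, 0.342, 0.2995]
eef_rot: [0.496, 0.504, -0.496, 0.504]
contact_force: [-0.4, -0.1, 0.2]
opening: 0.0429
[0.47791697 0.34195288 0.29949363] 0.015457158815822639 [ 0.51  0.21  0.07  1.43 -0.    2.06]
```

View pics/w7.png

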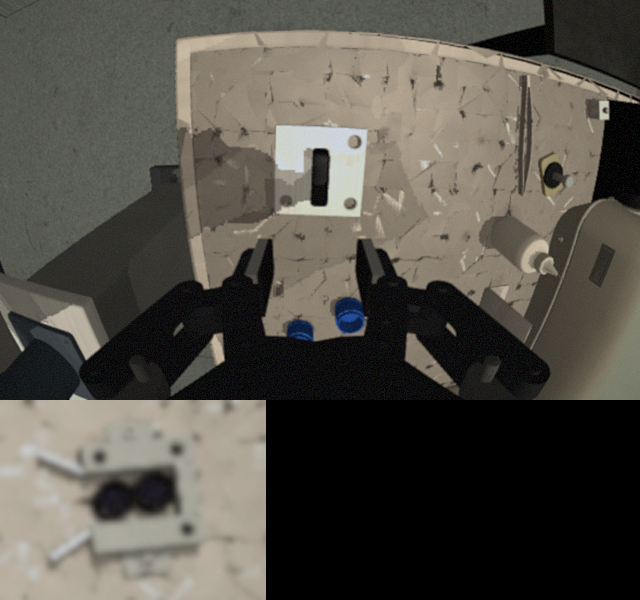

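The wrist view shows the cover with its bar at (319,177), hole2 (354,142), hole1 (350,203) and hole0 (286,200). The lower inset shows both tubes in single file against the closed end. I'll measure both.

```bash
cat >> h.py <<'E'
def fish(K,R,t,u,v,z):
    a=np.array([u-K[0,2],v-K[1,2]]); n=np.hypot(*a); th=n/K[0,0]; d=np.r_[np.sin(th)*a/n,np.cos(th)]
    c=-R.T@t; w=R.T@d; return c+w*(z-c[2])/w[2]
E
python3 - <<'E'
from h import *
d=np.load("w7.npz"); K=d["K"];R=cv2.Rodrigues(d["rv"].astype(float))[0];t=d["t"].reshape(3);c=d["c"]; gray=cv2.cvtColor(c,cv2.COLOR_BGR2GRAY).astype(float)
W=[]
for u,v in((286,200),(350,203),(354,142)):
    s=gray[v-7:v+8,u-7:u+8]; w=np.clip(np.median(s)-15-s,0,None); yy,xx=np.mgrid[-7:8,-7:8]; w*=(xx**2+yy**2<50)
    uu,vv=u+(w*xx).sum()/w.sum(),v+(w*yy).sum()/w.sum(); q=fish(K,R,t,uu,vv,.006); W.append(q[:2]); print(round(uu,1),round(vv,1),q.round(4))
o,a,r,e=fit2(HL,W); print("cover",o.round(4),round(a,4),e.round(4))
m=(gray[135:220,275:368]<45).astype(np.uint8); n,l,st,ce=cv2.connectedComponentsWithStats(m); i=1+st[1:,4].argmax(); print("bar",st[i],ce[i]+[275,135],fish(K,R,t,ce[i][0]+275,ce[i][1]+135,.034).round(4))
D=np.load("top0.npz"); g={"range_z":D["z"]}; o=np.array([.5188,-.0648]); a=.1195; r=np.array([[np.cos(a),-np.sin(a)],[np.sin(a),np.cos(a)]])
T=d["top"][185:245,345:425].max(2)<60; y,x=np.nonzero(T); q=np.array([(toworld(g,D["K"],D["R"],D["t"],i+345,j+185,.027)[:2]-o)@r for i,j in zip(x,y)])*1000
q=q[(abs(q[:,0])<19)&(q[:,1]<45)&(q[:,1]>-30)]; cr,lab,cc=cv2.kmeans(q.astype(np.float32),2,None,(3,50,.1),5,0); print("tubes mag",cc.round(1),q.min(0),q.max(0))
E
```

```text
285.7 200.2 [0.4525 0.3292 0.006 ]
350.7 204.5 [0.5111 0.326  0.006 ]
357.8 142.1 [0.5147 0.3826 0.006 ]
cover [0.4836 0.3558] -0.0581 [0.0006 0.0002 0.0007]
bar [ 36  14  18  57 819] [319.34188034 177.5006105 ] [0.4817 0.3579 0.034 ]
tubes mag [[-2.4 20.8]
 [ 0.5 -8.5]] [-15.39768091 -22.94337857] [15.03213567 35.53838202]
```

```bash
python3 -m handwheel '[[[0.5,5,14,-20,-0.073],[0.5,0,0,-40,0],[0.5,0,0,-35,0],[0.5,0,0,-20,0],[0.5,0,0,0,0]]]' | grep -E "pos|force"
python3 -m handwheel '[[[0.5,0,0,0,0]]]' | grep -E "pos|force"
python3 -m handwheel '[[[1,0,0,0,0],[1,0,0,0,0],[1,0,0,0,0],[1,0,0,0,0],[1,0,0,0,0]]]'
python3 -c "
from h import *
s,p,M,y=tool(); print(p,y)"
```

```text
tool_pos: [0.4809, 0.3546, 0.1802]
contact_force: [1.0, 0.3, 0.5]
tool_pos: [0.4828, 0.3559, 0.1849]
contact_force: [0.5, 0.7, 0.1]
clock: 18.95
tool_pos: [0.4836, 0.3569, 0.1873]
eef_rot: [0.516, 0.484, -0.513, 0.485]
contact_force: [-0.0, 0.5, 5.1]
opening: 0.0128
[0.48364316 0.35685238 0.18729034] -0.05992019382955862
```

```bash
python3 -m handwheel '[[[1,0,0,10,0],[1,0,0,25,0],[1,0,0,35,0],[1,0,0,30,0],[1,0,0,0,0]]]' | grep -E "force|open"
python3 -m handwheel '[[[1,2,-15,0,0.03],[1,3,-30,0,0.03],[1,3,-35,0,0.03],[1,3,-35,0,0.03],[1,3,-35,0,0.03]]]' >/dev/null
python3 -m handwheel '[[[1,3,-35,0,0.03],[1,3,-35,0,0],[1,3,-35,0,0],[1,3,-35,0,0],[1,3,-35,0,0]]]' >/dev/null
python3 -m handwheel '[[[1,3,-35,0,0],[1,3,-30,0,0],[1,0,-18,0,0],[1,0,-8,0,0],[1,0,0,0,0]]]' >/dev/null
python3 -m handwheel '[[[1,0,0,0,0],[1,0,0,0,0]]]'
python3 - <<'E'
from h import *
s,p,M,y=tool(); print(p,y,M.round(3).tolist())
g=get_image("wrist"); h=get_image("side"); np.savez("w8.npz",c=g["color"],z=g["range_z"],K=g["intrinsics"],rv=g["rvec"],t=g["tvec"])
cv2.imwrite("pics/w8.png",np.vstack([cv2.resize(g["color"],(560,350)),cv2.resize(h["color"][130:230,300:460],(400,250))[:, :].repeat(1,0) if 0 else np.hstack([cv2.resize(h["color"][130:230,300:460],(400,250),interpolation=cv2.INTER_CUBIC),np.zeros((250,160,3),np.uint8)])]))
E
```

```text
contact_force: [1.2, 0.6, -0.7]
opening: 0.0125
clock: 21.15
tool_pos: [0.5175, -0.0587, 0.2843]
eef_rot: [0.469, 0.53, -0.469, 0.529]
contact_force: [0.0, 0.7, -2.2]
opening: 0.0129
[ 0.51748814 -0.05865467  0.28434974] 0.1215063790651735 [[-0.001, 0.993, 0.121], [0.001, 0.121, -0.993], [-1.0, -0.001, -0.001]]
```

View pics/w8.png

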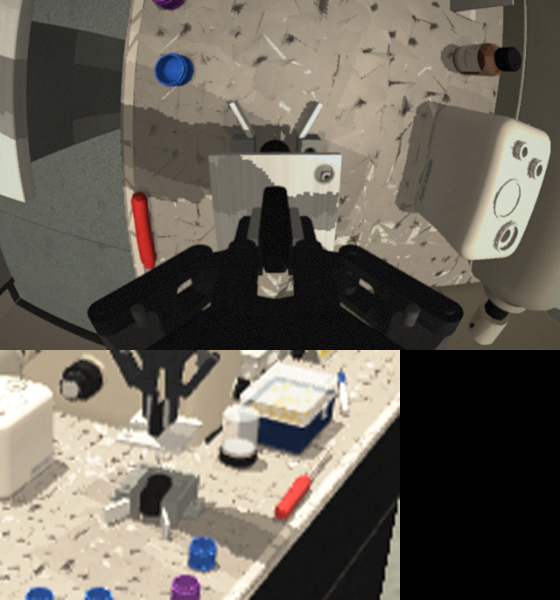

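The wrist half shows the cover held, with hole2 at (324,174) and its front edge from (209,155) to (341,153). The side half shows it level above the magazine, and the tubes standing in the channel. I'll measure the in-hand pose and cross-check the magazine with the wrist camera.

```bash
cat > m.py <<'E'
from h import *
def cen(gray,u,v,r=7,dark=12):
    for _ in range(3):
        u0,v0=int(round(u)),int(round(v)); s=gray[v0-r:v0+r+1,u0-r:u0+r+1]; yy,xx=np.mgrid[-r:r+1,-r:r+1]; k=xx**2+yy**2<=r*r
        w=np.clip(np.percentile(s[k],60)-dark-s,0,None)*k; u,v=u0+(w*xx).sum()/w.sum(),v0+(w*yy).sum()/w.sum()
    return u,v
def camof(d): return np.array(d["K"]),cv2.Rodrigues(np.array(d["rv"],float))[0],np.array(d["t"]).reshape(3)
E
python3 - <<'E'
from m import *
d=np.load("w8.npz"); K,R,t=camof(d); s,p,M,y=tool()
C=-R.T@t; off=M.T@(C-p); Rct=R@M; print("cam offset in tool",off.round(4))
# magazine from w5.png
p5=np.array([.54815,.10113,.26101]); a5=.1195+np.pi/2+.004
M5=Ro.from_euler("z",a5-y).as_matrix()@M; R5=Rct@M5.T; t5=-R5@(p5+M5@off)
g5=cv2.cvtColor(cv2.imread("pics/w5.png"),cv2.COLOR_BGR2GRAY).astype(float); W=[]
for u,v in((77,117),(83,185),(143,185)):
    q=cen(g5,u,v,5); W.append(fish(K,R5,t5,*q,.03)[:2]); print(np.round(q,1),W[-1].round(4))
o,a,r,e=fit2(HL,W); print("mag(wrist)",o.round(4),round(a,4),e.round(4))
# held plate
Z=d["z"]; u,v=np.array([[300,190],[260,200],[370,230],[365,215]]).T; print("range",Z[v,u])
g8=cv2.cvtColor(d["c"],cv2.COLOR_BGR2GRAY).astype(float); zt=p[2]-.1873+.006
h=cen(g8,370,199,8); print("hole2 px",np.round(h,1),fish(K,R,t,*h,zt).round(4)); c,sn=np.cos(y),np.sin(y)
print("hole2 expected from tcp",(p[:2]+np.array([[c,-sn],[sn,c]])@[.029,.028]).round(4))
for q in((239,177),(390,175)):
    w=fish(K,R,t,*q,zt); print("corner in tool-centred cover frame",(np.array([[c,sn],[-sn,c]])@(w[:2]-p[:2])).round(4))
E
```

```text
cam offset in tool [ 0.0314 -0.0002 -0.0768]
[ 76.6 115.5] [ 0.4928 -0.0961]
[ 85.6 184.5] [ 0.5495 -0.0889]m.py:5: RuntimeWarning: invalid value encountered in scalar divide
  w=np.clip(np.percentile(s[k],60)-dark-s,0,None)*k; u,v=u0+(w*xx).sum()/w.sum(),v0+(w*yy).sum()/w.sum()
Traceback (most recent call last):
  File "m.py", line 4, in cen
    u0,v0=int(round(u)),int(round(v)); s=gray[v0-r:v0+r+1,u0-r:u0+r+1]; yy,xx=np.mgrid[-r:r+1,-r:r+1]; k=xx**2+yy**2<=r*r
              ~~~~~^^^
ValueError: cannot convert float NaN to integer
```

```bash
python3 - <<'E'
from m import *
d=np.load("w8.npz"); K,R,t=camof(d); s,p,M,y=tool(); print("tcp",p,y)
Z=d["z"]; c,sn=np.cos(y),np.sin(y); L=np.array([[c,sn],[-sn,c]])
for u,v in((300,190),(260,195),(345,215),(250,230)):
    a=np.array([u-K[0,2],v-K[1,2]]);n=np.hypot(*a);th=n/K[0,0]; q=Z[v,u]*np.r_[np.tan(th)*a/n,1]; print("plate pt",(R.T@(q-t)).round(4))
g8=cv2.cvtColor(d["c"],cv2.COLOR_BGR2GRAY).astype(float); zt=p[2]-.1873+.006
print("zt",zt); print(g8[186:214:2,356:386:2].astype(int))
for n,q in dict(h2=(370.5,199),cL=(239,177),cR=(390,175)).items(): print(n,(L@(fish(K,R,t,*q,zt)[:2]-p[:2])).round(4))
E
```

```text
tcp [ 0.51761185 -0.05873705  0.28458469] 0.12161838688544661
plate pt [ 0.5063 -0.0286  0.1022]
plate pt [ 0.486  -0.0337  0.1023]
plate pt [ 0.5311 -0.0393  0.1023]
plate pt [ 0.4817 -0.0541  0.1026]
zt 0.10328469068446403
[[220 218 215 209 211 217 214 211 212 221 216 215 216 219 222]
 [217 218 214 213 200 188 167 155 156 169 189 207 218 217 221]
 [218 217 217 193 148 129 130 142 139 141 141 162 212 217 221]
 [220 216 197 142 123 127 128 137 137 137 141 109 177 218 218]
 [218 216 165 127 127 131 125 131 120 124 132 107 146 209 218]
 [221 201 141 125 128 119  75  75  94 105 105  98 120 186 217]
 [218 187 135 124 126  90  75 146 167 168 163  97  99 175 217]
 [220 189 135 124 123  86 124 162 106 100 133  84 111 183 216]
 [218 193 135 122 124  87 141 130  31  41  78  86 130 201 216]
 [218 210 164 115 111  89 132 127  69  79  89 119 165 212 216]
 [218 215 188 150 104  86  90  98  83  96 130 161 203 214 216]
 [218 212 206 184 160 145 123 122 134 139 156 199 215 211 215]
 [213 210 211 205 192 189 174 178 181 196 202 210 214 210 214]
 [218 212 206 204 209 210 205 209 213 212 204 208 211 215 216]]
h2 [0.0287 0.0268]
cL [-0.0387  0.0386]
cR [0.0382 0.0396]
```

The cover is level in the hand (top at 102.2–102.6 mm), centred within about 1 mm, and the magazine pose agrees between cameras. Descend to the hover.

```bash
python3 -m handwheel '[[[1,1,-5,0,-0.002],[1,0,0,-15,0],[1,0,0,-15,0],[1,0,0,-12,0],[1,0,0,-6,0]]]' >/dev/null
python3 -m handwheel '[[[1,0,0,0,0],[1,0,0,0,0],[1,0,0,0,0]]]'
cat > chk.py <<'E'
from m import *
for i in range(2): s,p,M,y=tool(); print("tcp",p.round(4),round(y,4),"cover in mag mm",end=" ");a=.1195;r=np.array([[np.cos(a),-np.sin(a)],[np.sin(a),np.cos(a)]]);print(((p[:2]-[.5188,-.0648])@r*1000-[.3,1]).round(1),"underside",((p[2]-.1882)*1000).round(1),np.round(s["contact_force"],1))
E
python3 chk.py
```

```text
clock: 22.05
tool_pos: [0.519, -0.0648, 0.2374]
eef_rot: [0.47, 0.528, -0.469, 0.529]
contact_force: [-0.1, -0.3, -2.0]
opening: 0.0127
tcp [ 0.519  -0.0648  0.2374] 0.118 cover in mag mm [-0.1 -1.1] underside 49.2 [-0.1 -0.3 -2. ]
tcp [ 0.519  -0.0648  0.2374] 0.118 cover in mag mm [-0.1 -1.1] underside 49.2 [-0.1 -0.3 -2. ]
```

Lower 4 mm more, shift 1 mm in +y, and take a final image check.

```bash
python3 -m handwheel '[[[1,-0.1,1,-4,0.001],[1,0,0,0,0],[1,0,0,0,0],[1,0,0,0,0]]]'|grep -E "force|open"
python3 chk.py
python3 - <<'E'
from m import *
g=get_image("wrist"); K=np.array(g["intrinsics"]);R=cv2.Rodrigues(np.array(g["rvec"],float))[0];t=np.array(g["tvec"]).reshape(3);Z=g["range_z"]
for u,v in((300,190),(260,195),(345,215),(250,230)):
    a=np.array([u-K[0,2],v-K[1,2]]);n=np.hypot(*a);th=n/K[0,0]; q=Z[v,u]*np.r_[np.tan(th)*a/n,1]; print("plate pt",(R.T@(q-t)).round(4))
h=get_image("side")
cv2.imwrite("pics/w9.png",np.vstack([cv2.resize(g["color"],(480,300)),cv2.resize(h["color"][150:212,320:420],(480,298),interpolation=cv2.INTER_CUBIC)]))
E
```

```text
contact_force: [0.1, -0.2, -1.9]
opening: 0.0128
tcp [ 0.5186 -0.0637  0.2327] 0.1191 cover in mag mm [-0.4  0.1] underside 44.5 [ 0.1 -0.2 -1.9]
tcp [ 0.5186 -0.0637  0.2327] 0.1191 cover in mag mm [-0.4  0.1] underside 44.5 [ 0.1 -0.2 -1.9]
plate pt [ 0.5076 -0.0338  0.0504]
plate pt [ 0.4872 -0.0389  0.0504]
plate pt [ 0.5321 -0.0439  0.0525]
plate pt [ 0.4829 -0.0593  0.0508]
```

View pics/w9.png

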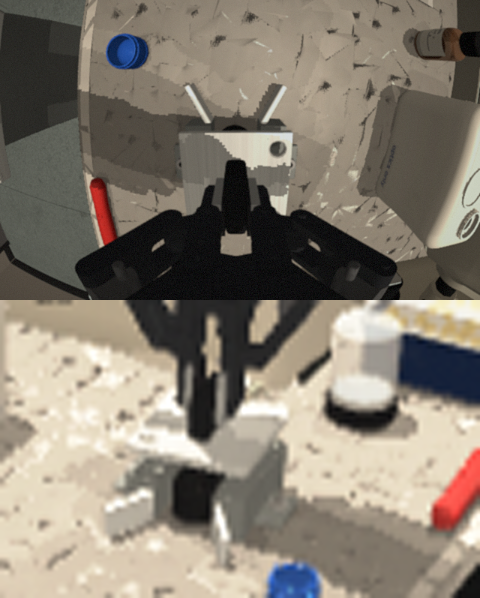

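The final view shows the cover level and square above the magazine (front edge row 130, hole2 at (278,149)), with a visible gap to the rails. Its underside is about 44.5 mm above the bench, so about 14.5 mm above the rails. Handing in.

```bash
python3 -c "
from bench import *
print(hand_in()); print(get_state()['clock'])"
```

```text
the job is handed in; nothing more can be done
None
the job is handed in; nothing more can be done
```

The job is handed in at about 22.6 s of the 72 s allowed. Both tubes are in the magazine, and the arm is holding the cover above it.

**Tubes:** I slid both black tubes along the bench in the gripper to the mouth, then pushed them home with the closed fingers until the push force reached about 12.5 N. The top camera puts their axes at magazine y = -8.5 and +20.8 mm. That is about 2 mm short of the nominal -11 and +19, roughly the camera's calibration error. I relied on the force rise and the view as proof that they are home. They are about 29 mm apart in single file.

**Cover:** I picked it up by the grip bar and it is still gripped.
- **Position:** centred on the magazine to about 0.5 mm by arm readings, with less than 0.001 rad of yaw error.
- **Height:** the underside is about 14.5 mm above the rails.
- **Level:** three of the four plate points I measured agree to 0.4 mm. The fourth read 2 mm higher, and I did not resolve it.
- **Contact:** the wrist force (about -1.9 N) is just the cover's weight, so it is not touching the rails or tubes.

**Cross-check:** my second magazine measurement, with the wrist camera, stopped with an error at thread2. The two threads it did find agreed with the top camera to about 1.5 mm.

The bottles, jar and look-alikes were not touched.

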